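Pack the microscope objectives into their case

TASK

Put the four microscope objectives away: stand each one upright in the nest of its own colour inside the grey case, and when all four are in, set the black lid on the case so that it sits down flat on the rim all round. They are optics, so set everything down gently, never let it fall, and let go of it all at the end.

Things in the scene. Friction and masses are not known exactly. Their poses are not given: they have to be found in the camera images.
- objective_red: microscope objective with a red dust cap on top and a red ring on its steel barrel, standing upright: height 56 mm, straight barrel 30 mm diameter from 6 to 42 mm above its underside (base flange 31 mm), cap 22 mm diameter, about 0.12 kg, loose. Origin: centre of its underside, z up its axis; round, its yaw means nothing.
- objective_yellow: microscope objective with a yellow dust cap on top and a yellow ring on its steel barrel, standing upright: height 56 mm, straight barrel 30 mm diameter from 6 to 42 mm above its underside (base flange 31 mm), cap 22 mm diameter, about 0.12 kg, loose. Origin: centre of its underside, z up its axis; round, its yaw means nothing.
- objective_green: microscope objective with a green dust cap on top and a green ring on its steel barrel, standing upright: height 56 mm, straight barrel 30 mm diameter from 6 to 42 mm above its underside (base flange 31 mm), cap 22 mm diameter, about 0.12 kg, loose. Origin: centre of its underside, z up its axis; round, its yaw means nothing.
- objective_blue: microscope objective with a blue dust cap on top and a blue ring on its steel barrel, standing upright: height 56 mm, straight barrel 30 mm diameter from 6 to 42 mm above its underside (base flange 31 mm), cap 22 mm diameter, about 0.12 kg, loose. Origin: centre of its underside, z up its axis; round, its yaw means nothing.
- nest_red: red round cup nest, fixed in the case: outer diameter 60 mm, inner diameter 52 mm, overall height 9 mm, floor 3 mm thick. Origin: centre of its underside (which lies on the case's inner floor), z up.
- nest_yellow: yellow round cup nest, fixed in the case: outer diameter 60 mm, inner diameter 52 mm, overall height 9 mm, floor 3 mm thick. Origin: centre of its underside (which lies on the case's inner floor), z up.
- nest_green: green round cup nest, fixed in the case: outer diameter 60 mm, inner diameter 52 mm, overall height 9 mm, floor 3 mm thick. Origin: centre of its underside (which lies on the case's inner floor), z up.
- nest_blue: blue round cup nest, fixed in the case: outer diameter 60 mm, inner diameter 52 mm, overall height 9 mm, floor 3 mm thick. Origin: centre of its underside (which lies on the case's inner floor), z up.
- case: dark grey open-topped square case, fixed to the table: outside 204 x 204 mm, 74 mm high, walls and floor 5 mm thick, inside 194 x 194 mm. It holds the four nests, one in each quarter, 46 mm from the middle along both of its axes. Origin: centre of its underside on the table, x and y along its sides, z up.
- lid: loose black square lid, right way up on the table, 0.3 kg. From its origin (centre of its underside, z up): locating lip 0 to 8 mm up, 178 mm square (8 mm play all round inside the case); plate 8 to 13 mm, 222 mm square; grey metal bar handle 13 to 49 mm, 90 mm long (along x), 18 mm thick (along y), in the middle. Seated on the case, its origin is 66 mm above the case's.

How it is judged:
On the way:
1. all four objectives stand released in the nests of their own colours (horizontal distance between objective_red and nest_red below 0.0125 m and z of objective_red in the frame of nest_red between 0 and 0.006 m and angle between each of objective_red, objective_yellow, objective_green, objective_blue's own z axis and vertical below 0.1 rad and horizontal distance between objective_yellow and nest_yellow below 0.0125 m and z of objective_yellow in the frame of nest_yellow between 0 and 0.006 m and horizontal distance between objective_green and nest_green below 0.0125 m and z of objective_green in the frame of nest_green between 0 and 0.006 m and horizontal distance between objective_blue and nest_blue below 0.0125 m and z of objective_blue in the frame of nest_blue between 0 and 0.006 m and contact force between each of objective_red, objective_yellow, objective_green, objective_blue and the fingers below 0.2 N), for 0.2 s.
At the end, for the whole second after the job is handed in: Each objective stands upright (within 0.1 rad) on the floor of the nest of its colour, within 12.5 mm of its centre; the lid lies on the case rim, level within 2 degrees, its origin 63 to 68.5 mm above the case's and within 13.5 mm of it sideways; all is released and at rest (horizontal distance between objective_red and nest_red below 0.0125 m and z of objective_red in the frame of nest_red between 0 and 0.006 m and angle between each of objective_red, objective_yellow, objective_green, objective_blue's own z axis and vertical below 0.1 rad and horizontal distance between objective_yellow and nest_yellow below 0.0125 m and z of objective_yellow in the frame of nest_yellow between 0 and 0.006 m and horizontal distance between objective_green and nest_green below 0.0125 m and z of objective_green in the frame of nest_green between 0 and 0.006 m and horizontal distance between objective_blue and nest_blue below 0.0125 m and z of objective_blue in the frame of nest_blue between 0 and 0.006 m and horizontal distance between lid and case below 0.0135 m and z of lid in the frame of case between 0.063 and 0.0685 m and angle between lid's own z axis and vertical below 0.035 rad and linear speed of each of objective_red, objective_yellow, objective_green, objective_blue, lid below 0.02 m/s and contact force between lid and the fingers below 0.2 N); the robot touches nothing.
It fails at once if an objective or the lid falls: out of the gripper it goes faster than 0.7 m/s (a drop of some 25 mm) ((linear speed of objective_red above 0.7 m/s and contact force between objective_red and the fingers below 0.2 N) or (linear speed of objective_yellow above 0.7 m/s and contact force between objective_yellow and the fingers below 0.2 N) or (linear speed of objective_green above 0.7 m/s and contact force between objective_green and the fingers below 0.2 N) or (linear speed of objective_blue above 0.7 m/s and contact force between objective_blue and the fingers below 0.2 N) or (linear speed of lid above 0.7 m/s and contact force between lid and the fingers below 0.2 N)).
It also fails if it takes over 115 s, if anything falls off the work surface, if the arm or the gripper's body presses on something with over 40 N, if the wrist force passes 120 N, or if a joint passes its speed limit or range.

ROBOT

A 7-joint arm with a two-finger parallel gripper is mounted at the origin on the work surface. World frame = base frame: x ahead of the robot, y to its left, z up, the work surface at z = 0. Lengths are in m, angles in rad, forces in N, time in s.
With the tool pointing down it reaches from about 0.4 to 0.9 m from the base axis. Payload 5.5 kg.
Tool frame: the origin (TCP) lies midway between the tips of the shut fingers; the grasp point (between the pads) lies 19 mm behind it; z points along the fingers, x is the direction in which the jaws open and shut, and the axes are right-handed (so a half turn about z gives the same grasp; the last joint's range is limited). The gripper opens to 85 mm and grips with 20 to 120 N. Pads are 22 mm wide; open, the fingers measure 114 mm over their backs; the gripper's body (76 mm by 85 mm) begins 54 mm behind the grasp point. The pads swing forward as they close: fully open they stand 13 mm farther back than shut.
Start: joints at [-1.019, 0.501, -0.427, 1.55, 0.221, 1.138, -0.21], TCP at [0.185, 0.623, 0.231] pointing down, gripper open.
Joint ranges: [-2.88, 2.88], [-0.31, 2.03], [-1.54, 1.56], [0.2, 2.42], [-1.41, 4.55], [0.19, 2.02], [-2.57, 2.57]. Speed limits (rad/s): [2.57, 2.57, 3.14, 3.14, 3.14, 3.14, 3.14].

INTERFACE

Orientations are given as [roll, pitch, yaw] about the fixed x, y, z axes, in that order (R = Rz(yaw) Ry(pitch) Rx(roll)).
In Python, from cell import env gives the robot as it stands.
- The arm moves only by the shell command python3 -m inch 'ROWS' [FORCE]. ROWS is JSON, a list that holds one entry, the list of rows, each a list of 5 numbers: the shift along the tool's x, y, z in mm, then the turn about the tool's z in rad, then the closure, from 0 (fully open) to 1 (shut). In form: [[[dx, dy, dz, turn, grip], ...]]. A call has 1 to 5 rows; each row shifts and turns the commanded pose from where the row before left it, along the tool's axes as they then stand; what a row does not reach is not made up. A row lasts 1/10 s, in which the tool goes at most 50 mm and 8.59 degrees, less where a joint would pass 70% of its speed; a pose out of reach is approached as far as the arm can. A call is refused whole if a number of a shift passes 50 or a number of a turn 0.15, either way. A call with a gripper value outside its range is refused whole. The fingers move at their own pace and stop on an object; FORCE is the grip in N (left out, the last holds). Time passes only in rows, so rows that do not move let the fingers close. It gives the time, the measured TCP pose, the force and the opening at its end, in the units of the state.
- env.state(): the state, without advancing time (a new reading comes with each control period).
- env.get_image(name): name is "scene" or "top"; returns a dict with "pixels" (384x512x3 uint8, blue, green, red), "mtx" (3x3 intrinsics, pixels), "position" and "rotation" of the camera in the world. Camera axes: x right, y down, z forward; pixel columns grow to the right and rows downward; lengths in m; the calibration is good to about 2 mm. A picture is of the moment at which its call begins. There is no depth.
- env.sign_off(): hands the job in, once; it reports no verdict.
Trained networks look in a picture, given as the dict that the camera call returned (one of the last four; its "shot" number tells which), for a name from the list of things; names that differ only in an ending like _2 or _b are one class to them, and where a whole thing is asked for, a point or a joint stands for the part that bears it (a point fixed in the world has none). Each returns a list of dicts, best first, with "confidence" (0 to 1); they miss things now and then, are a little off and sometimes report something else, mostly with a low value. They report only what shows in the picture. A call takes as long as a camera call.
- env.search_frame(picture, label): "centre" ([column, row] in pixels, amid what is visible of it).
- env.silhouettes(picture, label): "pixels" (384x512 bool, what is visible of it) and "centre" ([column, row] in pixels, amid what is visible of it).
The state is a dict: "clock": time; "joint_pos": joint angles; "qd": joint speeds; "effort": joint torques, N m; "tcp_pos": TCP position; "orientation": TCP orientation; "wrist_force": force on the tool from outside, world axes, zero at the start; "moment": the same for the moment, N m; "gripper_width": finger opening in m.
Only numpy, scipy, OpenCV 4.12 (cv2) and the standard library are available. Lean on these libraries where they do the work, as an engineer would, in place of code of your own. Each camera call takes 0.05 s, during which the arm holds its last target. There are 200 camera calls.

## Working session

There is one attempt and no reset: what is moved stays moved. The work goes in short steps, Python scripts to look and compute and a shell command to move; the robot and the scene stay as the last step left them, time stands still between calls to the robot, and variables do not carry over. Pictures are saved under pics/ and viewed, about 12 in all and at most 16, crops included, and the job is handed in when it is done.

```bash
mkdir -p pics; ls
python3 - <<'E'
from cell import env
import cv2,numpy as np
s=env.state();print(s)
for n in("scene","top"):
    p=env.get_image(n);cv2.imwrite(f"pics/{n}0.png",p["pixels"]);print(n,p["mtx"],p["position"],p["rotation"])
    for l in["objective_red","objective_yellow","objective_green","objective_blue","nest_red","nest_yellow","nest_green","nest_blue","case","lid"]:
        print(l,[(np.round(d["centre"],1).tolist(),round(d["confidence"],2)) for d in env.search_frame(p,l)[:2]])
E
```

```text
pics
{'clock': 0.0, 'joint_pos': array([-1.0188124 ,  0.50184659, -0.42676385,  1.55145622,  0.2207771 ,
        1.13827498, -0.21033148]), 'qd': array([ 0.00073194, -0.00062784, -0.00075173,  0.00130878,  0.00185925,
       -0.00041433,  0.00129037]), 'effort': array([ 1.06396453e-04, -5.69522059e+01, -5.81616953e+00, -2.80932838e+01,
        1.06727341e-02,  1.21445875e-02,  1.99759808e-05]), 'tcp_pos': array([0.18496483, 0.62240757, 0.23025511]), 'orientation': array([-3.14151480e+00,  1.93529743e-03,  1.28200347e+00]), 'wrist_force': array([0.78113012, 0.92870391, 0.68793723]), 'moment': array([-0.02768211,  0.01553812,  0.00522323]), 'gripper_width': 0.0854173965363385}
scene [[376.79521117   0.         261.25732132]
 [  0.         376.79521117 193.03721698]
 [  0.           0.           1.        ]] [ 1.11970409 -0.20061744  0.75798771] [-2.44484555e+00  3.25894596e-04  1.23657792e+00]
objective_red [([298.4, 210.3], 0.64), ([233.4, 177.1], 0.58)]
objective_yellow [([244.1, 238.5], 0.5), ([295.4, 210.3], 0.33)]
objective_green [([297.4, 209.4], 0.55)]
objective_blue [([274.5, 1
[... 156 characters left out ...]
case [([356.4, 155.0], 0.79)]
lid [([137.3, 236.0], 0.65)]
top [[419.62247846   0.         252.90389745]
 [  0.         419.62247846 189.51509267]
 [  0.           0.           1.        ]] [ 0.44057728 -0.00587662  1.04981067] [-3.02347637 -0.00903571 -1.58060253]
objective_red [([147.2, 198.2], 0.38)]
objective_yellow [([276.1, 150.2], 0.43)]
objective_green [([108.5, 203.2], 0.64), ([221.6, 166.0], 0.58)]
objective_blue [([217.7, 237.5], 0.44)]
nest_red [([106.6, 198.3], 0.73)]
nest_yellow [([147.6, 198.1], 0.72)]
nest_green [([109.8, 235.0], 0.77), ([219.5, 165.3], 0.26)]
nest_blue [([145.1, 237.3], 0.63)]
case [([120.1, 213.8], 0.84)]
lid [([368.0, 193.9], 0.84), ([121.2, 214.9], 0.73)]
```

View pics/top0.png

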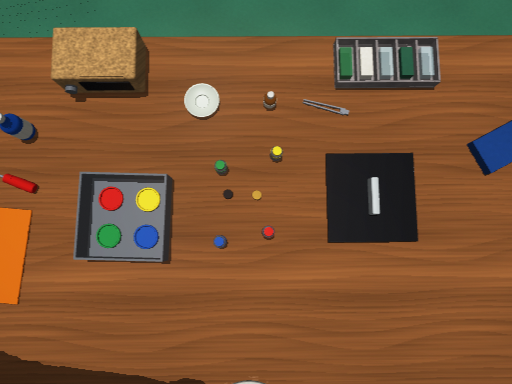

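View pics/scene0.png

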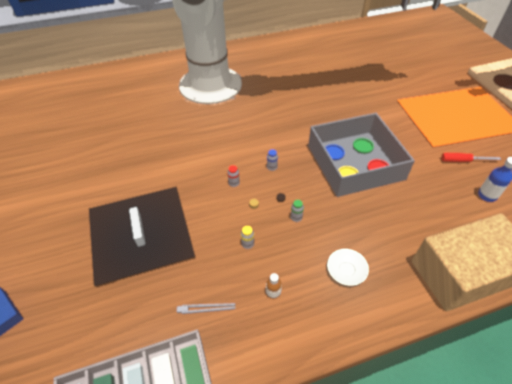

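The top view shows the caps at about green (221,166), yellow (277,152), red (268,232) and blue (220,242). The case is near (124,217) and the lid near (371,197) with its bar almost vertical. The bottle, coins and bowl are distractors. Next I'll measure these.

```bash
cat > h.py <<'E'
import numpy as np,cv2
from scipy.spatial.transform import Rotation as Ro
from cell import env
def cam(p):
    r=np.array(p["rotation"]); R=r if r.shape==(3,3) else Ro.from_euler("xyz",r).as_matrix()
    return np.array(p["mtx"]),R,np.array(p["position"])
def ray(p,px):
    K,R,c=cam(p); return c,R@np.linalg.inv(K)@np.array([px[0],px[1],1.])
def atz(p,px,z):
    c,d=ray(p,px); return (c+d*(z-c[2])/d[2])[:2]
def proj(p,X):
    K,R,c=cam(p); q=(K@R.T@(np.atleast_2d(X)-c).T).T; return q[:,:2]/q[:,2:]
H={"red":(176,7),"yellow":(29,6),"green":(68,18),"blue":(110,10)}
def blobs(p,col,smin=130,vmin=50):
    h=cv2.cvtColor(p["pixels"],cv2.COLOR_BGR2HSV).astype(int); c,w=H[col]
    d=np.abs((h[...,0]-c+90)%180-90)
    m=((d<=w)&(h[...,1]>smin)&(h[...,2]>vmin)).astype(np.uint8)
    n,l,st,ce=cv2.connectedComponentsWithStats(m)
    return [(ce[i].round(1).tolist(),int(st[i,4]),(l==i)) for i in range(1,n) if st[i,4]>12]
def tri(p,a,q,b):
    (c1,d1),(c2,d2)=ray(p,a),ray(q,b); d1=d1/np.linalg.norm(d1);d2=d2/np.linalg.norm(d2)
    s=np.linalg.lstsq(np.c_[d1,-d2],c2-c1,rcond=None)[0]; P,Q=c1+s[0]*d1,c2+s[1]*d2
    return (P+Q)/2,np.linalg.norm(P-Q)
def go(x,y,z,yaw):
    "tool-axis shift (mm) and turn to reach the pose"
    s=env.state(); w=s["orientation"][2]; d=np.array([x,y,z])-s["tcp_pos"]
    R=Ro.from_euler("xyz",s["orientation"]).as_matrix()
    t=(w-yaw+np.pi/2)%np.pi-np.pi/2
    return (R.T@d*1000).round(1),round(t,3)
E
python3 - <<'E'
from h import *
T=env.get_image("top");S=env.get_image("scene")
for c in H:
    for n,p in(("top",T),("scene",S)):
        print(c,n,[(b[0],b[1],atz(p,b[0],.05).round(3).tolist(),atz(p,b[0],.012).round(3).tolist()) for b in blobs(p,c) if 90<b[0][0]<420 and 120<b[0][1]<280])
for p in(T,S):
    m=max(env.silhouettes(p,"lid"),key=lambda d:d["confidence"])["pixels"]
    k=max(cv2.findContours(m.astype(np.uint8),0,2)[0],key=cv2.contourArea)
    q=np.array([atz(p,x,.013) for x in k[:,0].astype(float)],np.float32)
    print("lid",cv2.minAreaRect(q))
    v=cv2.cvtColor(p["pixels"],cv2.COLOR_BGR2GRAY)
    hm=cv2.erode(cv2.drawContours(np.zeros_like(v),[k],-1,1,-1),np.ones((9,9)))*(v>140).astype(np.uint8)
    y,x=np.nonzero(hm); q=np.array([atz(p,a,.045) for a in zip(x,y)],np.float32); print("handle",len(x),q.mean(0),cv2.minAreaRect(q))
E
```

```text
red top [([110.5, 198.3], 465, [0.541, 0.324], [0.545, 0.336]), ([268.3, 231.1], 72, [0.459, -0.052], [0.46, -0.053])]
red scene [([376.1, 163.9], 132, [0.565, 0.31], [0.535, 0.338]), ([232.5, 169.3], 39, [0.46, -0.051], [0.425, -0.042])]
yellow top [([276.8, 150.4], 76, [0.654, -0.075], [0.662, -0.078]), ([147.6, 199.1], 463, [0.538, 0.236], [0.542, 0.245])]
yellow scene [([347.3, 170.5], 112, [0.561, 0.228], [0.531, 0.251]), ([246.6, 230.0], 77, [0.652, -0.074], [0.627, -0.067])]
green top [([219.7, 164.6], 59, [0.62, 0.064], [0.627, 0.066]), ([108.2, 235.4], 470, [0.453, 0.327], [0.453, 0.339])]
green scene [([362.5, 145.5], 155, [0.491, 0.311], [0.457, 0.339])]
blue top [([145.6, 236.4], 474, [0.45, 0.239], [0.45, 0.248]), ([218.9, 241.0], 71, [0.437, 0.065], [0.437, 0.068])]
blue scene [([335.2, 151.4], 173, [0.487, 0.23], [0.453, 0.253]), ([271.9, 152.5], 21, [0.435, 0.067], [0.398, 0.082])]
lid ((0.46047359704971313, -0.05013667047023773), (0.029556583613157272, 0.02940858155488968), 89.30784606933594)<stdin>:13: RuntimeWarning: Mean of empty slice.
  ret = ret.dtype.type(ret / rcount)
Traceback (most recent call last):
cv2.error: OpenCV(4.12.0) /io/opencv/modules/imgproc/src/convhull.cpp:143: error: (-215:Assertion failed) total >= 0 && (depth == CV_32F || depth == CV_32S) in function 'convexHull'
```

Run:
```python
from h import *
T=env.get_image("top");S=env.get_image("scene")
for p,(a,b,c,d) in((T,(315,425,143,252)),(S,(80,200,180,290))):
    v=cv2.cvtColor(p["pixels"],cv2.COLOR_BGR2GRAY); r=np.zeros_like(v); r[c:d,a:b]=1
    m=((v<28)&(r>0)).astype(np.uint8)
    k=max(cv2.findContours(m,0,2)[0],key=cv2.contourArea)
    q=np.array([atz(p,x,.013) for x in k[:,0].astype(float)],np.float32)
    print("lid",cv2.minAreaRect(q))
    f=cv2.drawContours(np.zeros_like(v),[k],-1,1,-1); f=cv2.erode(f,np.ones((7,7)))
    y,x=np.nonzero(f*(v>90)); q=np.array([atz(p,u,.049) for u in zip(x,y)],np.float32); print("handle",len(x),q.mean(0),cv2.minAreaRect(q))
g=[atz(T,[219.7,164.6],.05)]
N=np.array([[.545,.336],[.542,.245],[.453,.339],[.45,.248]])
c=N.mean(0);print("case",c)
for n in [(0.545,.336),(.62,.064)]: pass
print(go(.436,.066,.2,0), go(.436,.066,.2,-.033))
```

```text
lid ((0.5428328514099121, -0.3522782623767853), (0.22070163488388062, 0.133062481880188), 0.09914907813072205)<stdin>:10: RuntimeWarning: Mean of empty slice.
  ret = ret.dtype.type(ret / rcount)
Traceback (most recent call last):
cv2.error: OpenCV(4.12.0) /io/opencv/modules/imgproc/src/convhull.cpp:143: error: (-215:Assertion failed) total >= 0 && (depth == CV_32F || depth == CV_32S) in function 'convexHull'
```

```bash
python3 -m inch '[[[0,0,0,-0.129,0],[0,0,0,-0.129,0]]]' 60
python3 - <<'E'
from h import *
print(go(.436,.066,.2,1.538))
T=env.get_image("top");S=env.get_image("scene")
for p,(a,b,c,d) in((T,(315,425,143,252)),(S,(80,200,180,290))):
    v=cv2.cvtColor(p["pixels"],cv2.COLOR_BGR2HSV); r=p["pixels"][c:d,a:b].astype(int)
    m=((r[...,2]-r[...,0]<22)).astype(np.uint8)
    k=max(cv2.findContours(m,0,2)[0],key=cv2.contourArea)
    q=np.array([atz(p,x+[a,c],.013) for x in k[:,0].astype(float)],np.float32)
    print("lid",cv2.minAreaRect(q))
    y,x=np.nonzero(r.sum(2)*m>330)
    q=np.array([atz(p,(u[0]+a,u[1]+c),.049) for u in zip(x,y)],np.float32); print("handle",len(x),q.mean(0),cv2.minAreaRect(q))
E
```

```text
clock: 1.55
tcp_pos: [0.185, 0.6232, 0.2314]
orientation: [3.141, -0.0, 1.545]
wrist_force: [0.5, -0.3, -0.5]
gripper_width: 0.0856
(array([-550.6,  265.1,   31.4]), np.float64(0.007))
lid ((0.5432459115982056, -0.30929869413375854), (0.22136975824832916, 0.22035270929336548), 0.004049989394843578)
handle 286 [ 0.5432739 -0.3096268] ((0.5436137914657593, -0.30963650345802307), (0.08718440681695938, 0.018394388258457184), 0.12627659738063812)
lid ((0.5482175946235657, -0.3101147413253784), (0.21360160410404205, 0.21263040602207184), 0.1480761170387268)
handle 384 [ 0.55651945 -0.30850795] ((0.555768609046936, -0.30887824296951294), (0.11484242975711823, 0.022487575188279152), 0.34535425901412964)
```

```bash
for i in 1; do python3 -m inch '[[[-20,10,0,0,0],[-36,17,2,0,0],[-40,19,2,0,0],[-40,19,2,0,0],[-40,19,2,0,0]]]' ; python3 -m inch '[[[-40,19,2,0,0],[-40,19,2,0,0],[-40,19,2,0,0],[-40,19,2,0,0],[-40,19,2,0,0]]]'; python3 -m inch '[[[-40,19,2,0,0],[-40,19,2,0,0],[-35,18,2,0,0],[-24,12,2,0,0],[-10,5,0,0,0]]]'; done; python3 -c "
from h import *
print(go(.436,.066,.2,1.538),env.state()['joint_pos'].round(2))"
```

```text
clock: 2.15
tcp_pos: [0.2642, 0.443, 0.2233]
orientation: [3.141, -0.0, 1.536]
wrist_force: [1.3, 0.7, 0.5]
gripper_width: 0.0856
clock: 2.65
tcp_pos: [0.3531, 0.2402, 0.2137]
orientation: [3.141, -0.001, 1.536]
wrist_force: [0.7, 0.8, 1.1]
gripper_width: 0.0853
clock: 3.15
tcp_pos: [0.4217, 0.0879, 0.2054]
orientation: [3.141, 0.0, 1.532]
wrist_force: [0.6, 0.0, -0.3]
gripper_width: 0.0856
(array([-21.3,  15.1,   5.4]), np.float64(-0.006)) [-0.1   0.11 -0.18  2.11  0.03  0.92  1.24]
```

```bash
python3 -m inch '[[[0,0,0,0,0.1],[0,0,0,0,0.1]]]' ;  python3 - <<'E'
from h import *
print(go(.436,.066,.012,1.538))
S=env.get_image("scene")
E
```

```text
clock: 3.35
tcp_pos: [0.4204, 0.0919, 0.2054]
orientation: [-3.141, -0.001, 1.54]
wrist_force: [-0.1, 0.0, -0.0]
gripper_width: 0.0771
(array([-25.6,  16.4, 193.4]), np.float64(0.002))
```

```bash
python3 -m inch '[[[-13,8,15,0,0.1],[-13,8,30,0,0.1],[0,0,30,0,0.1],[0,0,25,0,0.1],[0,0,0,0,0.1]]]' ; python3 -m inch '[[[0,0,0,0,0.1]]]';  python3 - <<'E'
from h import *
print(go(.436,.066,.012,1.538))
S=env.get_image("scene");cv2.imwrite("pics/s1.png",cv2.resize(S["pixels"][80:230,180:380],(800,600)))
E
```

```text
clock: 3.9
tcp_pos: [0.4329, 0.0653, 0.1027]
orientation: [-3.135, 0.0, 1.542]
wrist_force: [0.2, 0.2, -0.4]
gripper_width: 0.0769
clock: 4.0
tcp_pos: [0.4356, 0.0654, 0.1055]
orientation: [-3.141, -0.0, 1.542]
wrist_force: [0.1, -0.1, -0.0]
gripper_width: 0.0768
(array([ 0.5,  0.5, 93.5]), np.float64(0.004))
```

View pics/s1.png

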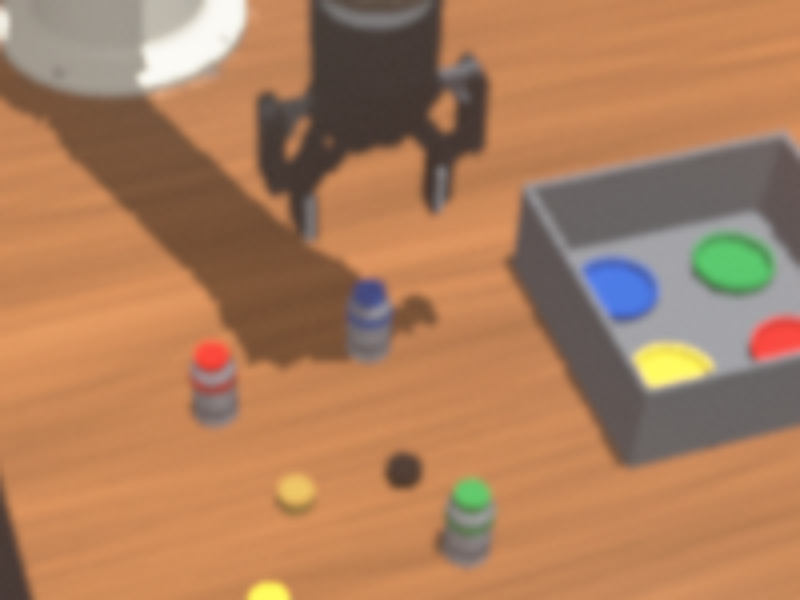

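The crop shows the open jaws centred over the blue objective, which is at about (370,320) in the crop. I'll descend and grip.

```bash
python3 -m inch '[[[0,0,20,0,0.1],[0,0,25,0,0.1],[0,0,25,0,0.1],[0,0,18,0,0.1],[0,0,5,0,0.1]]]' ; python3 -m inch '[[[0,0,0,0,1],[0,0,0,0,1],[0,0,0,0,1],[0,0,0,0,1],[0,0,0,0,1]]]' 50;python3 -m inch '[[[0,0,0,0,1],[0,0,0,0,1]]]';  python3 - <<'E'
from h import *
s=env.state();print(s["gripper_width"],go(.450,.248,.2,1.538))
E
```

```text
clock: 4.55
tcp_pos: [0.4362, 0.0646, 0.0122]
orientation: [-3.142, -0.0, 1.541]
wrist_force: [0.3, 0.1, 0.4]
gripper_width: 0.0766
clock: 5.05
tcp_pos: [0.4372, 0.0644, 0.0137]
orientation: [3.139, -0.001, 1.54]
wrist_force: [-0.7, 0.2, 7.7]
gripper_width: 0.0287
clock: 5.25
tcp_pos: [0.4372, 0.0644, 0.0137]
orientation: [3.139, -0.001, 1.54]
wrist_force: [-0.5, 0.2, 8.1]
gripper_width: 0.0285
0.028516258081302905 (array([ 184. ,    7.6, -186.2]), np.float64(0.002))
```

```bash
python3 -m inch '[[[0,0,-10,0,1],[0,0,-25,0,1],[0,0,-35,0,1],[0,0,-35,0,1],[10,0,-20,0,1]]]'; python3 -m inch '[[[25,1,-10,0,1],[35,1,0,0,1],[35,2,0,0,1],[35,2,0,0,1],[30,2,0,0,1]]]';python3 -m inch '[[[14,0,0,0,1],[0,0,0,0,1],[0,0,0,0,1]]]';  python3 - <<'E'
from h import *
s=env.state();print(s["gripper_width"],go(.450,.248,.023,1.538))
E
```

```text
clock: 5.75
tcp_pos: [0.4373, 0.0732, 0.1406]
orientation: [3.138, -0.0, 1.538]
wrist_force: [-0.2, 0.7, -0.8]
gripper_width: 0.0289
clock: 6.25
tcp_pos: [0.449, 0.2356, 0.1484]
orientation: [3.141, -0.001, 1.541]
wrist_force: [1.4, -0.5, -0.3]
gripper_width: 0.029
clock: 6.55
tcp_pos: [0.4494, 0.2461, 0.1473]
orientation: [-3.141, 0.001, 1.539]
wrist_force: [0.2, -0.9, -1.1]
gripper_width: 0.029
0.029007554800020357 (array([  2.1,   0.6, 124.3]), np.float64(0.001))
```

```bash
python3 -m inch '[[[2,1,20,0,1],[0,0,30,0,1],[0,0,30,0,1],[0,0,25,0,1],[0,0,12,0,1]]]'; python3 -m inch '[[[0,0,2,0,1],[0,0,1,0,1],[0,0,0,0,1]]]';  python3 - <<'E'
from h import *
s=env.state();print(s["gripper_width"],go(.450,.248,.022,1.538))
E
```

```text
clock: 7.05
tcp_pos: [0.4496, 0.2463, 0.0283]
orientation: [-3.138, 0.003, 1.537]
wrist_force: [-0.1, 0.2, -0.3]
gripper_width: 0.0288
clock: 7.35
tcp_pos: [0.4517, 0.2499, 0.0284]
orientation: [3.14, -0.001, 1.54]
wrist_force: [-0.7, -0.5, -1.4]
gripper_width: 0.029
0.02899396797854272 (array([-1.9, -1.7,  6.4]), np.float64(0.002))
```

```bash
python3 -m inch '[[[0,-1,2,0,1],[0,-1,2,0,1],[0,0,1,0,1],[0,0,1,0,1],[0,0,0,0,1]]]'
```

```text
clock: 7.85
tcp_pos: [0.4487, 0.2499, 0.0218]
orientation: [3.142, 0.0, 1.54]
wrist_force: [-1.6, -1.5, 5.0]
gripper_width: 0.029
```

```bash
python3 -m inch '[[[0,0,1,0,1],[0,0,0,0,1]]]'
```

```text
clock: 8.05
tcp_pos: [0.4487, 0.2499, 0.0217]
orientation: [3.141, 0.0, 1.54]
wrist_force: [-4.7, -1.8, 15.1]
gripper_width: 0.0284
```

```bash
python3 -m inch '[[[0,0,-1,0,0.6],[0,0,0,0,0.45],[0,0,0,0,0.45],[0,0,-5,0,0.45],[0,0,-20,0,0.45]]]'; python3 -m inch '[[[0,0,-30,0,0.45],[0,0,-35,0,0.3],[0,0,-35,0,0.1],[-10,0,-10,0,0.1],[-20,0,0,0,0.1]]]'
python3 - <<'E'
from h import *
T=env.get_image("top");cv2.imwrite("pics/t2.png",cv2.resize(T["pixels"][130:280,70:290],(792,540)))
print(go(.459,-.052,.1,1.538))
E
```

```text
clock: 8.55
tcp_pos: [0.4471, 0.2489, 0.045]
orientation: [-3.138, 0.002, 1.541]
wrist_force: [-0.3, 0.2, 0.2]
gripper_width: 0.0471
clock: 9.05
tcp_pos: [0.449, 0.2211, 0.1584]
orientation: [3.138, -0.002, 1.542]
wrist_force: [-0.2, -1.2, -1.7]
gripper_width: 0.0769
(array([-266.8,   19.7,   57.4]), np.float64(-0.0))
```

View pics/t2.png

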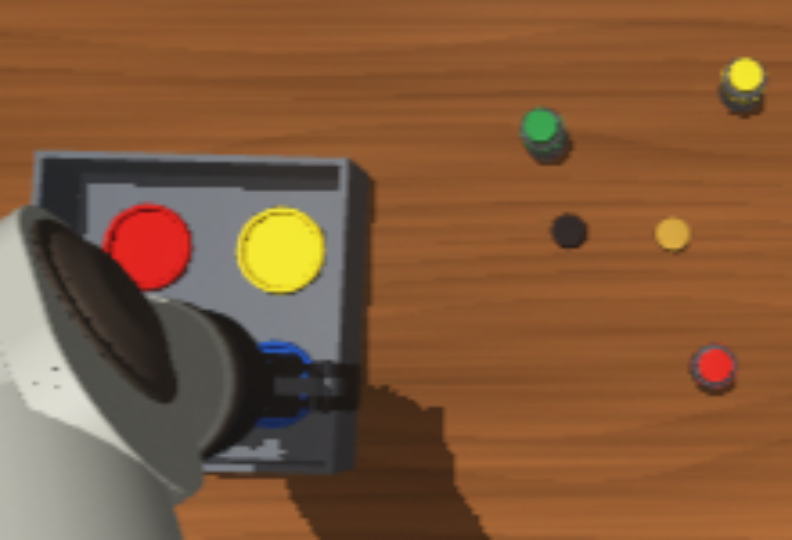

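The gripper hides the blue one for now. The red objective is unmoved, at (714,367) in the crop. I'll go to red and check blue on the way.

```bash
python3 -m inch '[[[-35,2,0,0,0.1],[-38,3,0,0,0.1],[-38,3,0,0,0.1],[-38,3,5,0,0.1],[-38,3,5,0,0.1]]]'; python3 -m inch '[[[-38,3,15,0,0.1],[-28,2,20,0,0.1],[-13,1,12,0,0.1],[0,0,0,0,0.1],[0,0,0,0,0.1]]]'
python3 - <<'E'
from h import *
T=env.get_image("top");cv2.imwrite("pics/t3.png",cv2.resize(T["pixels"][130:280,70:290],(792,540)))
print(go(.459,-.052,.015,1.538))
E
```

```text
clock: 9.6
tcp_pos: [0.4552, 0.0304, 0.1456]
orientation: [-3.14, 0.001, 1.539]
wrist_force: [-0.0, -0.1, -0.4]
gripper_width: 0.0769
clock: 10.1
tcp_pos: [0.4593, -0.0454, 0.099]
orientation: [-3.14, -0.001, 1.541]
wrist_force: [-0.7, 1.3, -0.0]
gripper_width: 0.0768
(array([-7.2, -0.6, 84.5]), np.float64(0.004))
```

View pics/t3.png

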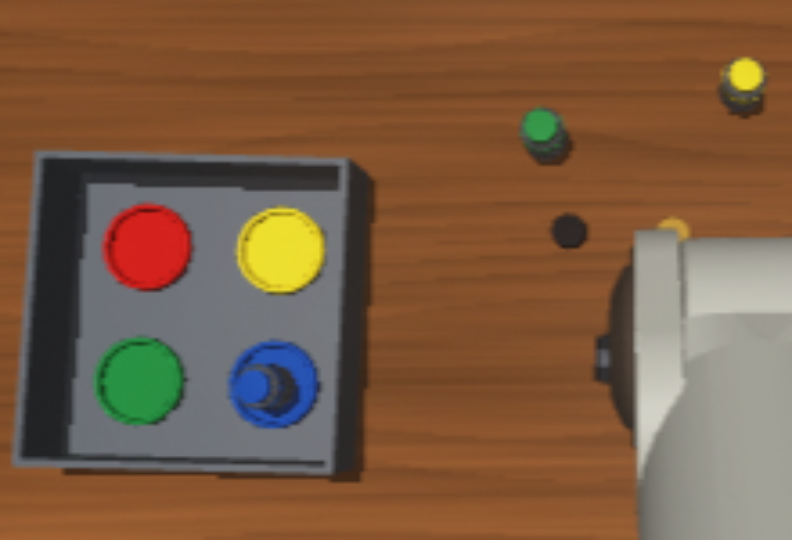

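Blue stands upright in its nest near the centre, with the cap at (255,385) and the nest at (275,383), which parallax explains. I'll descend on red.

```bash
python3 -m inch '[[[-7,-1,10,0,0.1],[0,0,25,0,0.1],[0,0,25,0,0.1],[0,0,18,0,0.1],[0,0,5,0,0.1]]]' ; python3 -m inch '[[[0,0,0,0,0.1],[0,0,0,0,1],[0,0,0,0,1],[0,0,0,0,1],[0,0,0,0,1]]]' 50;python3 -m inch '[[[0,0,0,0,1],[0,0,0,0,1]]]';  python3 - <<'E'
from h import *
s=env.state();print(s["gripper_width"],go(.545,.336,.17,1.538))
E
```

```text
clock: 10.65
tcp_pos: [0.4571, -0.0527, 0.0147]
orientation: [-3.139, -0.0, 1.542]
wrist_force: [-2.1, -0.0, -1.4]
gripper_width: 0.0771
clock: 11.15
tcp_pos: [0.4592, -0.0536, 0.0173]
orientation: [3.14, 0.0, 1.54]
wrist_force: [-2.2, -0.2, 5.5]
gripper_width: 0.0288
clock: 11.35
tcp_pos: [0.4592, -0.0536, 0.0173]
orientation: [3.14, 0.0, 1.54]
wrist_force: [-1.9, 0.5, 6.3]
gripper_width: 0.0289
0.02891950893319208 (array([ 392.1,   74. , -152.6]), np.float64(0.002))
```

```bash
python3 -m inch '[[[0,0,-10,0,1],[0,0,-25,0,1],[0,0,-35,0,1],[5,0,-35,0,1],[20,3,-25,0,1]]]'; python3 -m inch '[[[34,7,-10,0,1],[38,8,0,0,1],[38,8,0,0,1],[38,8,0,0,1],[38,8,0,0,1]]]';python3 -m inch '[[[38,8,0,0,1],[38,8,0,0,1],[38,8,0,0,1],[34,6,0,0,1],[18,4,0,0,1]]]';python3 -m inch '[[[10,0,0,0,1],[0,0,0,0,1],[0,0,0,0,1]]]';  python3 - <<'E'
from h import *
s=env.state();print(s["gripper_width"],go(.545,.336,.025,1.538))
E
```

```text
clock: 11.85
tcp_pos: [0.4624, -0.0307, 0.1491]
orientation: [3.139, 0.001, 1.536]
wrist_force: [1.3, -0.7, -1.4]
gripper_width: 0.0287
clock: 12.35
tcp_pos: [0.507, 0.1572, 0.1572]
orientation: [3.141, 0.0, 1.54]
wrist_force: [0.8, 0.2, -1.2]
gripper_width: 0.0284
clock: 12.85
tcp_pos: [0.5453, 0.3249, 0.1571]
orientation: [3.142, -0.002, 1.543]
wrist_force: [0.7, -1.0, -1.2]
gripper_width: 0.0285
clock: 13.15
tcp_pos: [0.5461, 0.3293, 0.1563]
orientation: [-3.141, 0.001, 1.539]
wrist_force: [-0.0, -0.4, -0.6]
gripper_width: 0.0286
0.028561182661766476 (array([  6.9,  -1.3, 131.3]), np.float64(0.001))
```

```bash
python3 -m inch '[[[5,-1,20,0,1],[0,0,30,0,1],[0,0,30,0,1],[0,0,25,0,1],[0,0,14,0,1]]]'; python3 -m inch '[[[0,0,4,0,1],[0,0,2,0,1],[0,0,0,0,1],[0,0,0,0,1]]]';  python3 - <<'E'
from h import *
s=env.state();print(s["gripper_width"],go(.545,.336,.025,1.538))
E
```

```text
clock: 13.65
tcp_pos: [0.5446, 0.3326, 0.0352]
orientation: [-3.139, 0.003, 1.538]
wrist_force: [0.1, -1.0, -0.6]
gripper_width: 0.0284
clock: 14.05
tcp_pos: [0.5463, 0.3364, 0.0327]
orientation: [3.14, -0.001, 1.54]
wrist_force: [-0.5, 0.6, -0.0]
gripper_width: 0.0286
0.028566472224507335 (array([-0.4, -1.3,  7.7]), np.float64(0.002))
```

```bash
python3 -m inch '[[[0,-1,2,0,1],[0,0,2,0,1],[0,0,2,0,1],[0,0,1,0,1],[0,0,0,0,1]]]';python3 -m inch '[[[0,0,0,0,1]]]'
```

```text
clock: 14.55
tcp_pos: [0.5445, 0.3361, 0.0254]
orientation: [3.141, 0.0, 1.54]
wrist_force: [-3.2, -1.5, 7.8]
gripper_width: 0.0284
clock: 14.65
tcp_pos: [0.5445, 0.336, 0.0254]
orientation: [3.141, 0.0, 1.54]
wrist_force: [-2.3, -1.6, 7.4]
gripper_width: 0.0289
```

```bash
python3 -m inch '[[[0,0,-0.5,0,0.6],[0,0,0,0,0.45],[0,0,0,0,0.45],[0,0,-5,0,0.45],[0,0,-20,0,0.45]]]'; python3 -m inch '[[[0,0,-30,0,0.45],[0,0,-35,0,0.3],[0,0,-35,0,0.1],[-10,2,-10,0,0.1],[-20,5,0,0,0.1]]]'
python3 - <<'E'
from h import *
print(go(.62,.064,.1,1.538))
E
```

```text
clock: 15.15
tcp_pos: [0.5426, 0.3352, 0.0479]
orientation: [-3.138, 0.002, 1.54]
wrist_force: [-0.1, 0.1, -0.8]
gripper_width: 0.0466
clock: 15.65
tcp_pos: [0.551, 0.3089, 0.1628]
orientation: [3.138, -0.005, 1.544]
wrist_force: [-0.3, 0.0, -0.2]
gripper_width: 0.0773
(array([-243.3,   75.3,   62. ]), np.float64(0.006))
```

```bash
python3 -m inch '[[[-35,11,0,0,0.1],[-38,12,0,0,0.1],[-38,12,0,0,0.1],[-38,12,5,0,0.1],[-38,12,10,0,0.1]]]'; python3 -m inch '[[[-32,9,20,0,0.1],[-14,4,20,0,0.1],[-4,1,5,0,0.1],[0,0,0,0,0.1],[0,0,0,0,0.1]]]'
python3 - <<'E'
from h import *
print(go(.62,.064,.014,1.538))
T=env.get_image("top");cv2.imwrite("pics/t4.png",cv2.resize(T["pixels"][130:280,70:290],(792,540)))
E
```

```text
clock: 16.15
tcp_pos: [0.6045, 0.1155, 0.1452]
orientation: [3.14, -0.001, 1.54]
wrist_force: [1.1, 0.6, 0.5]
gripper_width: 0.0764
clock: 16.65
tcp_pos: [0.6163, 0.0687, 0.1004]
orientation: [3.141, -0.001, 1.542]
wrist_force: [0.8, -0.4, 0.8]
gripper_width: 0.0768
(array([-4.7,  3.8, 86.4]), np.float64(0.004))
```

View pics/t4.png

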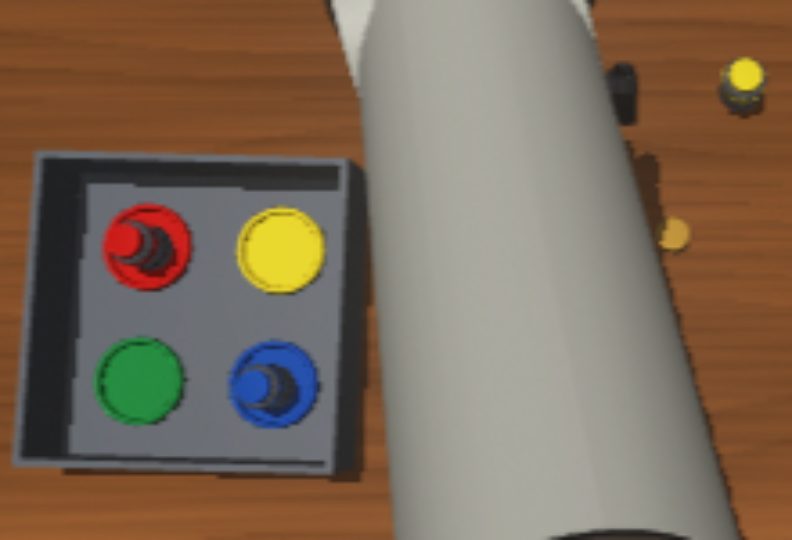

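Red (cap at (123,240)) and blue both stand in their nests. Next is green.

```bash
python3 -m inch '[[[-5,3,10,0,0.1],[0,1,25,0,0.1],[0,0,25,0,0.1],[0,0,18,0,0.1],[0,0,7,0,0.1]]]' ; python3 -m inch '[[[0,0,0,0,0.1],[0,0,0,0,1],[0,0,0,0,1],[0,0,0,0,1],[0,0,0,0,1]]]' 50;python3 -m inch '[[[0,0,0,0,1],[0,0,0,0,1]]]';  python3 - <<'E'
from h import *
s=env.state();print(s["gripper_width"],go(.453,.339,.17,1.538))
E
```

```text
clock: 17.2
tcp_pos: [0.6186, 0.0619, 0.0127]
orientation: [-3.139, 0.0, 1.541]
wrist_force: [0.5, 0.2, 0.2]
gripper_width: 0.0766
clock: 17.7
tcp_pos: [0.6211, 0.0617, 0.0162]
orientation: [3.139, -0.0, 1.54]
wrist_force: [-0.8, 0.6, 5.4]
gripper_width: 0.0287
clock: 17.9
tcp_pos: [0.6211, 0.0617, 0.0162]
orientation: [3.139, -0.0, 1.54]
wrist_force: [-1.1, 1.4, 6.1]
gripper_width: 0.0286
0.02858037509064694 (array([ 272.1, -176.2, -154.1]), np.float64(0.002))
```

```bash
python3 -m inch '[[[0,0,-10,0,1],[0,0,-25,0,1],[0,0,-35,0,1],[5,-3,-35,0,1],[15,-10,-25,0,1]]]'; python3 -m inch '[[[30,-20,-10,0,1],[34,-22,0,0,1],[34,-22,0,0,1],[34,-22,0,0,1],[34,-22,0,0,1]]]';python3 -m inch '[[[34,-22,0,0,1],[28,-18,0,0,1],[16,-10,0,0,1],[8,-5,0,0,1],[0,0,0,0,1]]]';python3 -m inch '[[[0,0,0,0,1],[0,0,0,0,1]]]';  python3 - <<'E'
from h import *
s=env.state();print(s["gripper_width"],go(.453,.339,.024,1.538))
E
```

```text
clock: 18.4
tcp_pos: [0.6091, 0.0796, 0.1476]
orientation: [3.138, 0.001, 1.536]
wrist_force: [1.5, -0.9, -1.5]
gripper_width: 0.0289
clock: 18.9
tcp_pos: [0.5036, 0.252, 0.1553]
orientation: [3.141, 0.0, 1.54]
wrist_force: [0.1, -0.3, -1.0]
gripper_width: 0.0287
clock: 19.4
tcp_pos: [0.4516, 0.3397, 0.155]
orientation: [-3.141, -0.0, 1.542]
wrist_force: [0.4, -0.0, -1.6]
gripper_width: 0.0285
clock: 19.6
tcp_pos: [0.4537, 0.3369, 0.1547]
orientation: [3.141, 0.001, 1.537]
wrist_force: [-0.2, -0.5, -2.1]
gripper_width: 0.0289
0.02893986980698146 (array([  2.2,  -0.8, 130.7]), np.float64(-0.001))
```

```bash
python3 -m inch '[[[1,0,20,0,1],[0,0,30,0,1],[0,0,30,0,1],[0,0,25,0,1],[0,0,14,0,1]]]'; python3 -m inch '[[[0,0,4,0,1],[0,0,2,0,1],[0,0,0,0,1],[0,0,0,0,1]]]';  python3 - <<'E'
from h import *
s=env.state();print(s["gripper_width"],go(.453,.339,.024,1.538))
E
```

```text
clock: 20.1
tcp_pos: [0.4524, 0.3373, 0.0336]
orientation: [-3.139, 0.003, 1.538]
wrist_force: [0.5, -0.4, -0.9]
gripper_width: 0.029
clock: 20.5
tcp_pos: [0.4534, 0.3403, 0.031]
orientation: [3.14, -0.001, 1.54]
wrist_force: [0.5, -0.1, -0.5]
gripper_width: 0.0286
0.02864442754320484 (array([-1.4, -0.3,  7. ]), np.float64(0.002))
```

```bash
python3 -m inch '[[[-1,0,2,0,1],[0,0,2,0,1],[0,0,2,0,1],[0,0,1,0,1],[0,0,0,0,1]]]';python3 -m inch '[[[0,0,0,0,1]]]'
```

```text
clock: 21.0
tcp_pos: [0.4527, 0.3388, 0.0241]
orientation: [3.141, 0.0, 1.54]
wrist_force: [-2.6, -3.5, 11.6]
gripper_width: 0.0285
clock: 21.1
tcp_pos: [0.4526, 0.3388, 0.0241]
orientation: [3.141, 0.0, 1.54]
wrist_force: [-2.7, -2.9, 11.1]
gripper_width: 0.0288
```

Green is seated. I'll release it and go to yellow.

```bash
python3 -m inch '[[[0,0,-0.5,0,0.6],[0,0,0,0,0.45],[0,0,0,0,0.45],[0,0,-5,0,0.45],[0,0,-20,0,0.45]]]'; python3 -m inch '[[[0,0,-30,0,0.45],[0,0,-35,0,0.3],[0,0,-35,0,0.1],[-10,5,-10,0,0.1],[-20,10,0,0,0.1]]]';python3 -m inch '[[[-36,17,0,0,0.1],[-40,18,0,0,0.1],[-40,18,0,0,0.1],[-40,18,0,0,0.1],[-40,18,0,0,0.1]]]'; python3 -m inch '[[[-40,18,0,0,0.1],[-40,18,0,0,0.1],[-36,16,0,0,0.1],[-20,10,0,0,0.1],[0,0,0,0,0.1]]]';python3 -m inch '[[[0,0,0,0,0.1]]]'
python3 - <<'E'
from h import *
print(go(.653,-.075,.1,1.538))
E
```

```text
clock: 21.6
tcp_pos: [0.451, 0.3379, 0.0468]
orientation: [-3.138, 0.002, 1.54]
wrist_force: [-0.6, -0.2, 0.3]
gripper_width: 0.0464
clock: 22.1
tcp_pos: [0.4671, 0.3112, 0.161]
orientation: [3.138, -0.004, 1.544]
wrist_force: [-0.0, -0.2, -0.1]
gripper_width: 0.0766
clock: 22.6
tcp_pos: [0.5497, 0.1076, 0.1579]
orientation: [-3.141, 0.0, 1.54]
wrist_force: [0.7, -0.4, -1.0]
gripper_width: 0.0767
clock: 23.1
tcp_pos: [0.608, -0.0342, 0.1576]
orientation: [3.141, 0.002, 1.533]
wrist_force: [0.1, -0.1, -0.6]
gripper_width: 0.0771
clock: 23.2
tcp_pos: [0.6068, -0.0286, 0.1576]
orientation: [-3.14, -0.0, 1.539]
wrist_force: [0.2, -0.0, -0.0]
gripper_width: 0.0768
(array([-44.9,  47.7,  57.5]), np.float64(0.001))
```

```bash
python3 -m inch '[[[-20,20,10,0,0.1],[-18,20,20,0,0.1],[-7,8,20,0,0.1],[0,0,7,0,0.1],[0,0,0,0,0.1]]]';python3 -m inch '[[[0,0,0,0,0.1]]]'
python3 - <<'E'
from h import *
print(go(.653,-.075,.014,1.538))
E
```

```text
clock: 23.7
tcp_pos: [0.652, -0.0723, 0.0996]
orientation: [-3.138, -0.002, 1.542]
wrist_force: [0.5, 1.0, 0.4]
gripper_width: 0.0768
clock: 23.8
tcp_pos: [0.6535, -0.0723, 0.1018]
orientation: [-3.141, -0.001, 1.543]
wrist_force: [0.1, 0.4, 0.3]
gripper_width: 0.0766
(array([-2.8, -0.4, 87.8]), np.float64(0.005))
```

```bash
python3 -m inch '[[[-3,0,10,0,0.1],[0,0,25,0,0.1],[0,0,25,0,0.1],[0,0,19,0,0.1],[0,0,7,0,0.1]]]' ; python3 -m inch '[[[0,0,0,0,0.1],[0,0,0,0,1],[0,0,0,0,1],[0,0,0,0,1],[0,0,0,0,1]]]' 50;python3 -m inch '[[[0,0,0,0,1],[0,0,0,0,1]]]';  python3 - <<'E'
from h import *
s=env.state();print(s["gripper_width"],go(.542,.245,.17,1.538))
E
```

```text
clock: 24.3
tcp_pos: [0.6521, -0.0771, 0.0134]
orientation: [-3.139, -0.0, 1.541]
wrist_force: [-0.2, 0.1, 0.1]
gripper_width: 0.0766
clock: 24.8
tcp_pos: [0.6549, -0.0775, 0.0168]
orientation: [3.139, -0.0, 1.54]
wrist_force: [-1.2, -0.0, 5.5]
gripper_width: 0.0284
clock: 25.0
tcp_pos: [0.6549, -0.0775, 0.0168]
orientation: [3.139, -0.0, 1.54]
wrist_force: [-0.7, 0.2, 5.5]
gripper_width: 0.0287
0.028722608275191183 (array([ 318.9, -122.4, -153.5]), np.float64(0.002))
```

```bash
python3 -m inch '[[[0,0,-10,0,1],[0,0,-25,0,1],[0,0,-35,0,1],[5,-2,-35,0,1],[17,-7,-25,0,1]]]'; python3 -m inch '[[[32,-12,-10,0,1],[38,-15,0,0,1],[38,-15,0,0,1],[38,-15,0,0,1],[38,-15,0,0,1]]]';python3 -m inch '[[[38,-15,0,0,1],[34,-13,0,0,1],[22,-8,0,0,1],[12,-4,0,0,1],[0,0,0,0,1]]]';python3 -m inch '[[[0,0,0,0,1],[0,0,0,0,1]]]';  python3 - <<'E'
from h import *
s=env.state();print(s["gripper_width"],go(.542,.245,.0248,1.538))
E
```

```text
clock: 25.5
tcp_pos: [0.6463, -0.0584, 0.148]
orientation: [3.139, 0.002, 1.536]
wrist_force: [-0.1, 0.4, -1.2]
gripper_width: 0.0288
clock: 26.0
tcp_pos: [0.5781, 0.1318, 0.1557]
orientation: [-3.141, 0.0, 1.54]
wrist_force: [0.4, 0.2, -1.0]
gripper_width: 0.0285
clock: 26.5
tcp_pos: [0.5415, 0.2398, 0.1555]
orientation: [-3.141, -0.001, 1.543]
wrist_force: [0.4, 0.1, -2.3]
gripper_width: 0.0284
clock: 26.7
tcp_pos: [0.5434, 0.2353, 0.1552]
orientation: [3.141, 0.001, 1.537]
wrist_force: [0.5, -0.2, -1.5]
gripper_width: 0.0285
0.028489265585698115 (array([  9.8,  -1.7, 130.4]), np.float64(-0.001))
```

```bash
python3 -m inch '[[[8,-1,20,0,1],[0,0,30,0,1],[0,0,30,0,1],[0,0,25,0,1],[0,0,14,0,1]]]'; python3 -m inch '[[[0,0,4,0,1],[0,0,2,0,1],[0,0,0,0,1],[0,0,0,0,1]]]';  python3 - <<'E'
from h import *
s=env.state();print(s["gripper_width"],go(.542,.245,.0248,1.538))
E
```

```text
clock: 27.2
tcp_pos: [0.5411, 0.2432, 0.034]
orientation: [-3.139, 0.002, 1.537]
wrist_force: [0.7, -0.3, -1.1]
gripper_width: 0.0288
clock: 27.6
tcp_pos: [0.5427, 0.2464, 0.0316]
orientation: [3.14, -0.001, 1.54]
wrist_force: [-0.0, 1.1, -2.7]
gripper_width: 0.0289
0.02890564376544804 (array([-1.4, -0.7,  6.8]), np.float64(0.002))
```

```bash
python3 -m inch '[[[-1,0,2,0,1],[0,0,2,0,1],[0,0,2,0,1],[0,0,1,0,1],[0,0,0,0,1]]]';python3 -m inch '[[[0,0,0,0,1]]]'
```

```text
clock: 28.1
tcp_pos: [0.5419, 0.245, 0.0247]
orientation: [3.141, 0.0, 1.54]
wrist_force: [-3.5, -2.1, 10.3]
gripper_width: 0.0285
clock: 28.2
tcp_pos: [0.5419, 0.245, 0.0247]
orientation: [3.141, 0.0, 1.54]
wrist_force: [-3.0, -1.9, 11.3]
gripper_width: 0.0289
```

```bash
python3 -m inch '[[[0,0,-0.5,0,0.6],[0,0,0,0,0.45],[0,0,0,0,0.45],[0,0,-5,0,0.45],[0,0,-20,0,0.45]]]'; python3 -m inch '[[[0,0,-30,0,0.45],[0,0,-35,0,0.3],[0,0,-35,0,0.1],[-10,0,-10,0,0.1],[-20,0,0,0,0.1]]]';python3 -m inch '[[[-36,1,0,0,0.1],[-40,1,0,0,0.1],[-40,1,0,0,0.1],[-40,1,0,0,0.1],[-40,1,0,0,0.1]]]'; python3 -m inch '[[[-40,1,0,0,0.1],[-40,1,0,0,0.1],[-40,1,0,0,0.1],[-36,1,0,0,0.1],[-20,0,0,-0.03,0.1]]]';python3 -m inch '[[[0,0,0,0,0.1]]]'
python3 - <<'E'
from h import *
print(go(.543,-.31,.1,1.571))
T=env.get_image("top");cv2.imwrite("pics/t5.png",cv2.resize(T["pixels"][140:290,60:440],(798,315)))
E
```

```text
clock: 28.7
tcp_pos: [0.5397, 0.2434, 0.047]
orientation: [-3.137, 0.003, 1.54]
wrist_force: [-0.1, 0.4, 0.3]
gripper_width: 0.0471
clock: 29.2
tcp_pos: [0.5418, 0.2163, 0.1613]
orientation: [3.138, -0.002, 1.542]
wrist_force: [-0.4, -0.1, -0.1]
gripper_width: 0.077
clock: 29.7
tcp_pos: [0.5385, 0.0162, 0.1582]
orientation: [-3.14, 0.001, 1.539]
wrist_force: [0.1, 0.5, -0.0]
gripper_width: 0.0767
clock: 30.2
tcp_pos: [0.5364, -0.1623, 0.1582]
orientation: [-3.14, 0.002, 1.565]
wrist_force: [0.7, -0.5, -0.4]
gripper_width: 0.0771
clock: 30.3
tcp_pos: [0.5363, -0.1626, 0.1581]
orientation: [-3.14, 0.002, 1.563]
wrist_force: [-0.1, -0.8, -0.3]
gripper_width: 0.0771
(array([-147.2,    7.9,   58.4]), np.float64(-0.008))
```

View pics/t5.png

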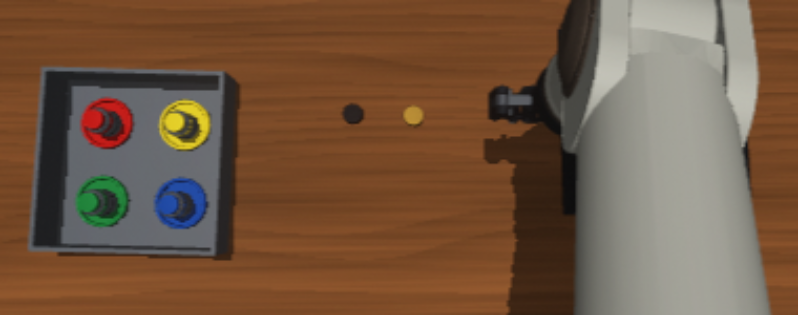

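All four stand in their own nests, with caps at red (93,121), yellow (180,122), green (88,201) and blue (168,202). I'll move over the lid handle and check their positions numerically.

```bash
python3 -m inch '[[[-35,2,10,0,0.2],[-38,2,20,0,0.2],[-38,2,20,0,0.2],[-26,2,8,0,0.2],[-10,0,0,-0.008,0.2]]]';python3 -m inch '[[[0,0,0,0,0.2],[0,0,0,0,0.2]]]'
python3 - <<'E'
from h import *
print(go(.543,-.31,.034,1.571))
T=env.get_image("top");S=env.get_image("scene");cv2.imwrite("pics/s6.png",cv2.resize(S["pixels"][130:310,60:300],(800,600)))
N={"red":(.545,.336),"yellow":(.542,.245),"green":(.453,.339),"blue":(.45,.248)}
# cap = bright blob whose top sits at z=.064: brightness split inside the nest region
for c,n in N.items():
    px=proj(T,[n[0],n[1],.064])[0]; x,y=px.round().astype(int)
    r=T["pixels"][y-9:y+10,x-9:x+10]
    cv2.imwrite(f"/tmp/{c}.png",r); print(c,"expected cap px",px.round(1))
o=T["pixels"].copy()
o=cv2.resize(o[180:265,70:180],None,fx=7,fy=7,interpolation=cv2.INTER_CUBIC)
for n in N.values():
    q=(proj(T,[n[0],n[1],.064])[0]-[70,180]+.5)*7; cv2.circle(o,tuple(int(v) for v in q),int(.011*419/.986*7),(255,255,255),1); cv2.drawMarker(o,tuple(int(v) for v in q),(255,255,255),0,12)
cv2.imwrite("pics/t6.png",o)
E
```

```text
clock: 30.85
tcp_pos: [0.5444, -0.3056, 0.0987]
orientation: [-3.138, -0.001, 1.576]
wrist_force: [-0.3, 0.5, -0.1]
gripper_width: 0.0681
clock: 31.05
tcp_pos: [0.547, -0.3016, 0.1013]
orientation: [3.141, -0.001, 1.58]
wrist_force: [-0.1, 0.0, 0.9]
gripper_width: 0.0685
(array([-8.5, -4.2, 67.3]), np.float64(0.009))
red expected cap px [103.5 196.1]
yellow expected cap px [142.2 197. ]
green expected cap px [100.9 235.4]
blue expected cap px [140.1 236.3]
```

View pics/t6.png

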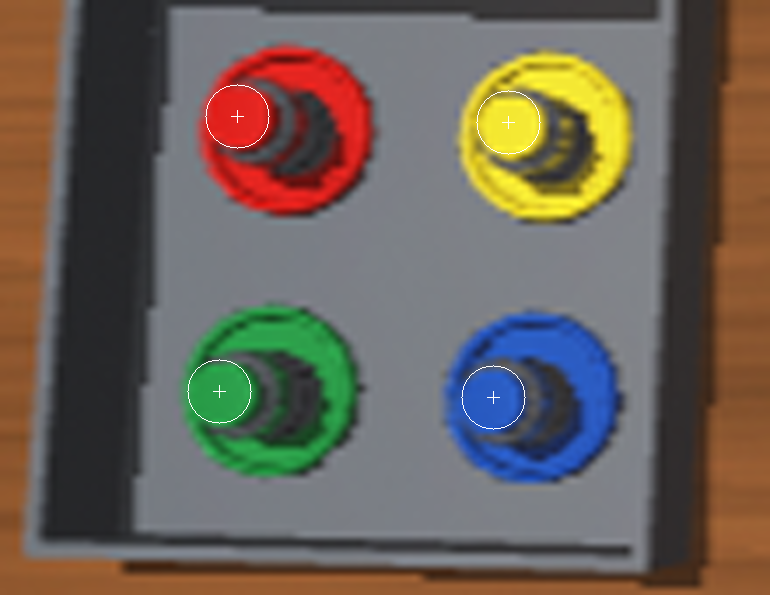

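View pics/s6.png

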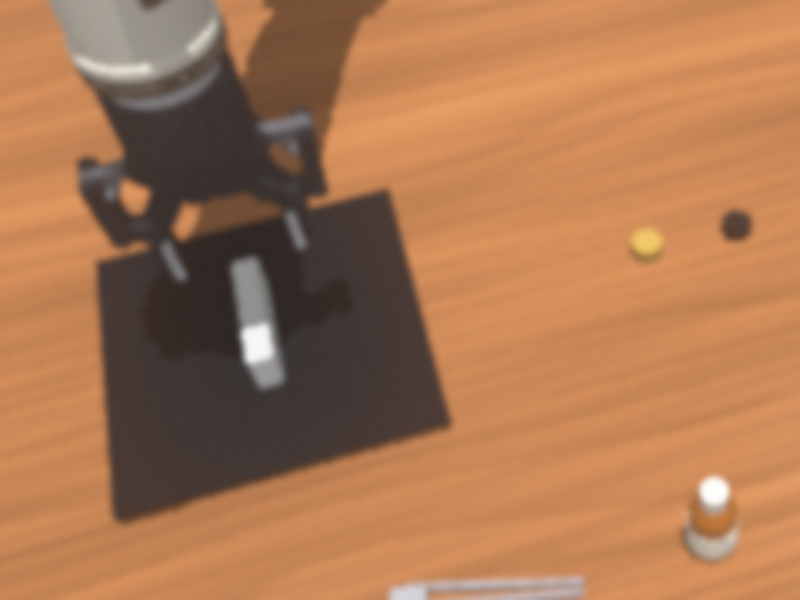

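Each cap matches its nest centre to within about 1 mm. The jaws straddle the bar handle, so I'll descend and grip it.

```bash
python3 -m inch '[[[-8,-4,10,0.009,0.2],[0,0,20,0,0.2],[0,0,25,0,0.2],[0,0,15,0,0.2],[0,0,7,0,0.2]]]' ; python3 -m inch '[[[0,0,2,0,0.2],[0,0,0,0,0.2]]]'; python3 -c "
from h import *
print(go(.543,-.31,.02,1.571))"
```

```text
clock: 31.65
tcp_pos: [0.5409, -0.3113, 0.0218]
orientation: [-3.139, -0.002, 1.569]
wrist_force: [-1.0, 0.6, -1.0]
gripper_width: 0.0681
clock: 31.85
tcp_pos: [0.5425, -0.3123, 0.022]
orientation: [3.141, 0.0, 1.569]
wrist_force: [-0.1, -1.0, -0.1]
gripper_width: 0.0685
(array([2.3, 0.5, 2. ]), np.float64(-0.002))
```

```bash
python3 -m inch '[[[2,0,1,0,0.5],[0,0,0,0,1],[0,0,0,0,1],[0,0,0,0,1],[0,0,0,0,1]]]' 100; python3 -m inch '[[[0,0,0,0,1],[0,0,0,0,1],[0,0,0,0,1]]]'; python3 -m inch '[[[0,0,-5,0,1],[0,0,-5,0,1],[0,0,0,0,1]]]'; python3 -c "
from h import *
print(env.state()['gripper_width'],go(.4975,.292,.15,1.538))"
```

```text
clock: 32.35
tcp_pos: [0.5427, -0.3105, 0.0216]
orientation: [3.141, 0.001, 1.569]
wrist_force: [-0.9, 1.2, 5.9]
gripper_width: 0.0165
clock: 32.65
tcp_pos: [0.5427, -0.3105, 0.0216]
orientation: [3.141, 0.001, 1.569]
wrist_force: [-1.0, 0.7, 5.5]
gripper_width: 0.0161
clock: 32.95
tcp_pos: [0.5423, -0.3103, 0.0311]
orientation: [3.141, 0.0, 1.569]
wrist_force: [-0.5, -0.1, -2.8]
gripper_width: 0.0163
0.016259550492098304 (array([ 602.2,  -45.9, -119. ]), np.float64(0.031))
```

```bash
python3 -m inch '[[[0,0,-15,0,1],[0,0,-25,0,1],[0,0,-30,0,1],[0,0,-30,0,1],[0,0,-20,0,1]]]'; python3 -m inch '[[[10,-1,-10,0,1],[20,-1,0,0,1],[30,-2,0,0,1],[35,-3,0,0,1],[35,-3,0,0,1]]]'; python3 -m inch '[[[35,-3,0,0,1],[35,-3,0,0,1],[35,-3,0,0,1],[35,-3,0,0,1],[35,-3,0,0,1]]]'; python3 -m inch '[[[35,-3,0,0,1],[35,-3,0,0,1],[35,-3,0,0,1],[35,-3,0,0,1],[35,-3,0,0,1]]]'; python3 -m inch '[[[30,-2,0,0,1],[20,-1,0,0,1],[10,0,0,0,1],[0,0,0,0,1],[0,0,0,0,1]]]'; python3 -c "
from h import *
print(env.state()['gripper_width'],go(.4975,.292,.12,1.538))"
```

```text
clock: 33.45
tcp_pos: [0.543, -0.3106, 0.1541]
orientation: [3.139, 0.001, 1.569]
wrist_force: [-0.1, -0.1, -3.6]
gripper_width: 0.016
clock: 33.95
tcp_pos: [0.5313, -0.178, 0.1604]
orientation: [-3.14, -0.001, 1.569]
wrist_force: [0.7, 0.7, -3.2]
gripper_width: 0.0163
clock: 34.45
tcp_pos: [0.5163, -0.0031, 0.1606]
orientation: [-3.14, -0.0, 1.57]
wrist_force: [-0.7, 0.2, -3.0]
gripper_width: 0.0164
clock: 34.95
tcp_pos: [0.5015, 0.1716, 0.1606]
orientation: [-3.14, 0.0, 1.57]
wrist_force: [1.1, -0.9, -4.0]
gripper_width: 0.0166
clock: 35.45
tcp_pos: [0.4999, 0.2285, 0.1605]
orientation: [-3.141, 0.001, 1.568]
wrist_force: [-0.1, 0.0, -3.5]
gripper_width: 0.0163
0.01626342180892263 (array([63.6, -2.5, 40.4]), np.float64(0.03))
```

```bash
python3 -m inch '[[[20,0,5,0,1],[22,0,10,0.01,1],[16,0,15,0.01,1],[4,0,10,0.01,1],[0,0,0,0,1]]]'; python3 -m inch '[[[0,0,0,0,1],[0,0,0,0,1]]]'
python3 - <<'E'
from h import *
print(env.state()['gripper_width'],go(.4975,.292,.0876,1.538))
S=env.get_image("scene");o=cv2.resize(S["pixels"][80:230,280:440],(800,750))[0:600]
o=cv2.resize(S["pixels"][80:220,270:450],(792,600));cv2.imwrite("pics/s7.png",o)
E
```

```text
clock: 35.95
tcp_pos: [0.4995, 0.29, 0.119]
orientation: [-3.138, 0.003, 1.538]
wrist_force: [-1.0, -0.1, -2.6]
gripper_width: 0.0163
clock: 36.15
tcp_pos: [0.5014, 0.2903, 0.1214]
orientation: [3.141, 0.001, 1.537]
wrist_force: [0.4, 0.1, -4.0]
gripper_width: 0.0163
0.016326869274575804 (array([ 1.6, -4. , 33.8]), np.float64(-0.001))
```

View pics/s7.png

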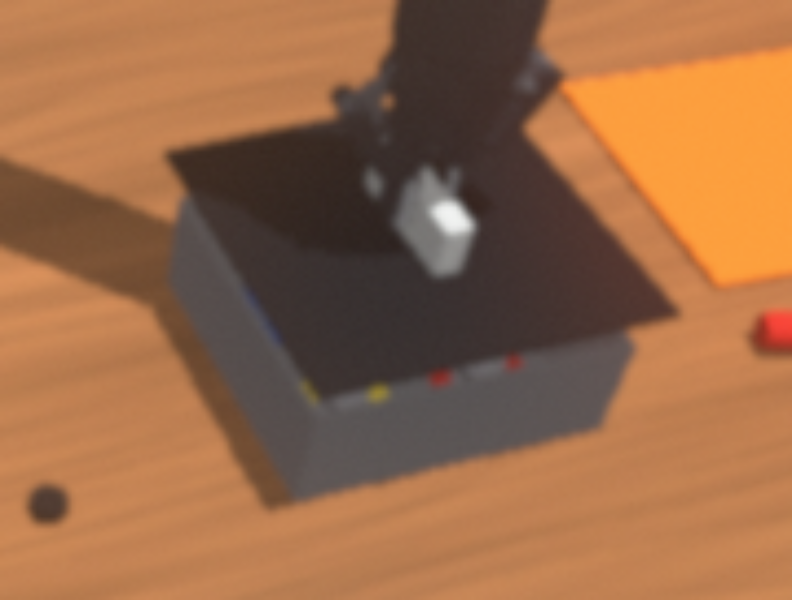

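The lid hovers level and parallel over the case with its corners along the rim. I'll correct by (1.6, -4) mm and lower it in small steps.

```bash
python3 -m inch '[[[1,-2,4,0,1],[0,-2,8,0,1],[0,0,6,0,1],[0,0,4,0,1],[0,0,2,0,1]]]'; python3 -m inch '[[[0,0,1,0,1],[0,0,0,0,1],[0,0,0,0,1]]]'; python3 -c "
from h import *
print(go(.4975,.292,.0876,1.538))"
```

```text
clock: 36.7
tcp_pos: [0.4961, 0.2928, 0.0959]
orientation: [-3.141, 0.001, 1.539]
wrist_force: [0.5, -0.5, -3.7]
gripper_width: 0.0163
clock: 37.0
tcp_pos: [0.4967, 0.2931, 0.0959]
orientation: [3.141, -0.0, 1.539]
wrist_force: [0.1, 0.4, -3.4]
gripper_width: 0.0164
(array([-1.1,  0.8,  8.3]), np.float64(0.001))
```

```bash
python3 -m inch '[[[-1,1,2,0,1],[0,0,2,0,1],[0,0,2,0,1],[0,0,1,0,1],[0,0,0,0,1]]]'; python3 -m inch '[[[0,0,1,0,1],[0,0,0,0,1],[0,0,0,0,1]]]'
```

```text
clock: 37.5
tcp_pos: [0.4973, 0.2919, 0.0885]
orientation: [-3.141, 0.0, 1.539]
wrist_force: [0.2, -0.3, -2.5]
gripper_width: 0.016
clock: 37.8
tcp_pos: [0.4975, 0.2921, 0.0878]
orientation: [3.142, -0.0, 1.539]
wrist_force: [-0.7, 0.4, -3.1]
gripper_width: 0.0164
```

```bash
python3 -m inch '[[[0,0,0.7,0,1],[0,0,0,0,1],[0,0,0,0,1]]]'; python3 -m inch '[[[0,0,0.7,0,1],[0,0,0,0,1],[0,0,0,0,1]]]'
```

```text
clock: 38.1
tcp_pos: [0.4976, 0.2921, 0.0876]
orientation: [3.141, -0.0, 1.539]
wrist_force: [-1.8, -0.9, 3.5]
gripper_width: 0.0163
clock: 38.4
tcp_pos: [0.4976, 0.2921, 0.0876]
orientation: [3.141, -0.0, 1.539]
wrist_force: [-3.9, -2.8, 9.7]
gripper_width: 0.0161
```

Contact came at exactly the predicted height (0.0876 m). I'll release, raise and look.

```bash
python3 -m inch '[[[0,0,-0.5,0,0.8],[0,0,0,0,0.5],[0,0,0,0,0.4],[0,0,0,0,0.4],[0,0,-5,0,0.4]]]'; python3 -m inch '[[[0,0,-20,0,0.4],[0,0,-35,0,0.2],[0,0,-35,0,0.1],[-20,0,-20,0,0.1],[-35,0,0,0,0.1]]]'; python3 -m inch '[[[-38,0,0,0,0.1],[-38,0,0,0,0.1],[-38,0,0,0,0.1],[-38,0,0,0,0.1],[-38,0,0,0,0.1]]]';python3 -m inch '[[[-35,0,0,0,0.1],[-20,0,0,0,0.1],[-8,0,0,0,0.1],[0,0,0,0,0.1],[0,0,0,0,0.1]]]'
python3 - <<'E'
from h import *
T=env.get_image("top");S=env.get_image("scene")
C=np.array([.4975,.292]);a=-.033;R=np.array([[np.cos(a),-np.sin(a)],[np.sin(a),np.cos(a)]])
sq=np.array([[1,1],[1,-1],[-1,-1],[-1,1]])
out=[]
for p,(r0,c0,w,h) in((T,(155,50,140,130)),(S,(90,280,150,120))):
    f=4;o=cv2.resize(p["pixels"][r0:r0+h,c0:c0+w],None,fx=f,fy=f,interpolation=cv2.INTER_CUBIC)
    for k,z,col in((.111,.079,(255,255,255)),):
        X=np.c_[(R@(sq*k).T).T+C,np.full(4,z)]; q=((proj(p,X)-[c0,r0]+.5)*f).round().astype(np.int32)
        cv2.polylines(o,[q],True,col,1)
    n=o[:480]; out.append(cv2.copyMakeBorder(n,0,520-o.shape[0] if o.shape[0]<=480 else 520-480,0,0,0)[:520])
im=cv2.hconcat(out); im=cv2.resize(im,(800,int(im.shape[0]*800/im.shape[1])));cv2.imwrite("pics/f8.png",im);print(im.shape,env.state()["wrist_force"])
E
```

```text
clock: 38.9
tcp_pos: [0.4971, 0.2917, 0.0913]
orientation: [-3.14, 0.001, 1.539]
wrist_force: [-0.5, -1.2, -0.5]
gripper_width: 0.0511
clock: 39.4
tcp_pos: [0.4976, 0.2409, 0.2061]
orientation: [3.135, -0.005, 1.544]
wrist_force: [-0.1, -0.3, -0.3]
gripper_width: 0.0769
clock: 39.9
tcp_pos: [0.4897, 0.0457, 0.2024]
orientation: [3.141, -0.0, 1.539]
wrist_force: [0.6, -0.5, -0.2]
gripper_width: 0.0766
clock: 40.4
tcp_pos: [0.4879, -0.0144, 0.202]
orientation: [3.141, -0.001, 1.54]
wrist_force: [0.4, 0.9, -0.4]
gripper_width: 0.0765
(358, 800, 3) [ 0.45972108 -0.2451431   0.39333597]
```

View pics/f8.png

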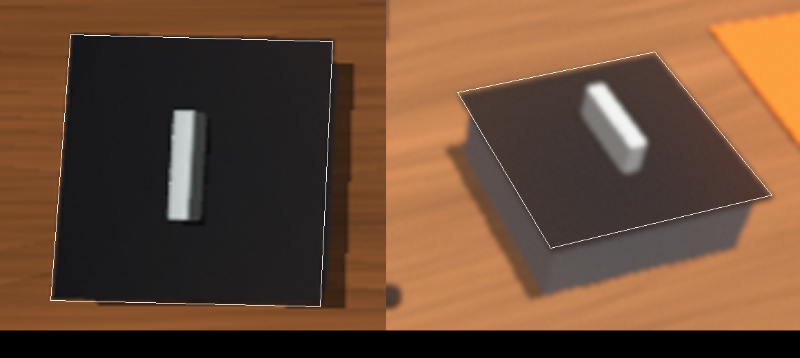

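The lid's outline lies on the predicted seated outline in both views. I'll hand the job in.

```bash
python3 -c "
from cell import env
print(env.sign_off(),env.state()['clock'])"
```

```text
the job is handed in; nothing more can be done
the job is handed in; nothing more can be done
```

The four objectives are in the nests of their own colours, the lid is on the case, and I handed the job in at about 40 s of the 115 s. The sign-off gave no verdict.

- **Objectives:** each was picked up by its barrel, lowered until it touched the nest floor (about 7–15 N), and released. A top picture taken before the lid went on showed every cap within about 1 mm of its nest centre.
- **Lid:** it touched down at exactly the predicted height (tool at 87.6 mm, lid origin 66 mm above the case). After release its outline matched the predicted seated outline in both cameras.
- **End state:** the gripper is open and clear of everything, and the wrist force reads near zero.

No check failed. The network's object labels mixed up some colours and its lid outline was wrong, so I used colour measurements instead. The objectives could not be seen once the lid was on.

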